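Turn two screwdrivers upright against the rack's edge and hang them

TASK

Put the two screwdrivers lying on the bench back into the empty slots of the wooden rack, blade down: the long one in the high bar, where its blade clears the base, the short one in the low bar, each with its handle fully down in its seat. Take each by the handle from above and, with the hand pointing down, push its blade against the batten along the front of the rack's base until the screwdriver has swung upright in the fingers; then slide its shank into the slot from the front and lower it. Do not shift the other tools.

Things in the scene. Friction and masses are not known exactly. Their poses are not given: they have to be found in the camera images.
- rack: Fixed shop-made wooden screwdriver rack, 300 mm long (own y), 130 mm deep, front (own -x) to the robot; origin on the bench under the bars. Base board 12 mm thick, top clear but for a small fixed punch. Two slotted bars 30 mm thick, fronts at own x -26, backs at +30: the higher on the left (own y 0 to 150), top 158 mm up; the lower on the right, top 116 mm up.
- high_seat (a point): Centre of the seat floor of the high bar's empty slot (own y +40 of the rack), 148 mm above the bench, 85 mm behind the batten's face. The slot, 11 mm wide, is open to the front between flared steel plates reaching 12 mm out; it ends in this seat, 24 x 24 mm, sunk 10 mm into the bar's top. Axes as the rack's: x into the slot, z up.
- low_seat (a point): The same for the low bar's empty slot (rack's own y -40): 106 mm above the bench, sunk 10 mm into the bar's top. The outer slots of both bars (rack's own y +112 and -112) are taken by tools fixed there, a socket extension and a short screwdriver, 25 to 30 mm across; the left one ends 180 mm above the bench, the right one 200 mm.
- edge_high (a point): The fixed edge: the darker batten along the whole front of the rack's base, 14 mm deep, 24 mm tall, its upright front face rising straight from the bench top. This point is on its top front arris, straight before the empty high slot.
- edge_low (a point): The same arris of the batten, 24 mm above the bench, straight before the empty low slot.
- long_driver: The long screwdriver, red handle, 218 mm long, about 0.1 kg, lying on the bench. Handle 93 mm long, 21 mm across near its front, 27 mm at the thickest; bare shank 125 mm long, 6.4 mm thick. Origin at bench height mid-length; own +y points from blade to handle (the true axis, tip to neck to grip, rises 4 degrees from it).
- long_neck (a point): On its axis where shank and handle meet (the handle's front shoulder, 15 mm across): the point that comes to rest on the seat floor.
- long_tip (a point): The end of its blade, 126 mm from the neck.
- long_grip (a point): On its axis inside the handle at its thickest ring, 72 mm behind the neck, 21 mm before the handle's rear end: a good place to hold it, 27 mm across, 16 mm above the bench as it lies. The handle tapers both ways from here, so pinched here with 25 to 40 N it turns about this point when the blade is pushed aside with a few newtons; elsewhere it creeps out of the fingers.
- short_driver: The short screwdriver, blue handle, 178 mm long, about 0.08 kg, lying on the bench. Handle 93 mm long, 29 mm at the thickest; bare shank 85 mm long, 6.4 mm thick. Origin at bench height mid-length; own +y points from blade to handle (the true axis 4 degrees off it).
- short_neck (a point): On its axis where shank and handle meet (front shoulder, 13 mm across).
- short_tip (a point): The end of its blade, 85 mm from the neck.
- short_grip (a point): The same for the short one: on its axis at the handle's thickest ring, 72 mm behind the neck, 21 mm before the rear end, 28 mm across, 16 mm above the bench as it lies.
- extension: Loose bright socket extension bar 140 x 23 x 24 mm, lying; bystander. Origin at its middle, own y along it.
- adjustable: Loose rusty adjustable wrench 240 x 46 x 10 mm, lying; bystander. Origin at its middle, own y along it.
- punch: Loose dark punch 160 x 16 x 16 mm, lying; bystander. Origin at its middle, own y along it.
- tape_roll: Loose roll of black tape, 62 mm across, 19 mm high; bystander. Origin under its centre.
- chisel: Loose cold chisel 140 x 20 x 14 mm, lying; bystander. Origin at its middle, own y along it.

How it is judged:
On the way, in this order (a step that is already met when the one before it is completed fails the run):
1. one screwdriver, held in the fingers of a hand that points down, is pushed upright against the rack's batten (((contact force between long_driver and the fingers above 2 N and contact force between long_driver and rack above 0.3 N and angle between long_driver's own y axis and vertical below 0.42 rad and angle between the grasp point's own z axis and vertical above 2.79 rad and height (world z) of long_tip below 0.06 m) or (contact force between short_driver and the fingers above 2 N and contact force between short_driver and rack above 0.3 N and angle between short_driver's own y axis and vertical below 0.42 rad and angle between the grasp point's own z axis and vertical above 2.79 rad and height (world z) of short_tip below 0.06 m))), for 0.05 s.
2. that screwdriver (or the other) hangs in its slot, handle down in the seat: long in the high bar, short in the low bar (((horizontal distance between long_neck and high_seat below 0.009 m and z of long_neck in the frame of high_seat between -0.005 and 0.005 m and angle between long_driver's own y axis and vertical below 0.35 rad) or (horizontal distance between short_neck and low_seat below 0.009 m and z of short_neck in the frame of low_seat between -0.005 and 0.005 m and angle between short_driver's own y axis and vertical below 0.35 rad))), for 0.2 s.
3. the other screwdriver, held in the fingers of a hand that points down, is pushed upright against the rack's batten ((((horizontal distance between long_neck and high_seat below 0.009 m and z of long_neck in the frame of high_seat between -0.005 and 0.005 m and angle between long_driver's own y axis and vertical below 0.35 rad) and (contact force between short_driver and the fingers above 2 N and contact force between short_driver and rack above 0.3 N and angle between short_driver's own y axis and vertical below 0.42 rad and angle between the grasp point's own z axis and vertical above 2.79 rad and height (world z) of short_tip below 0.06 m)) or ((horizontal distance between short_neck and low_seat below 0.009 m and z of short_neck in the frame of low_seat between -0.005 and 0.005 m and angle between short_driver's own y axis and vertical below 0.35 rad) and (contact force between long_driver and the fingers above 2 N and contact force between long_driver and rack above 0.3 N and angle between long_driver's own y axis and vertical below 0.42 rad and angle between the grasp point's own z axis and vertical above 2.79 rad and height (world z) of long_tip below 0.06 m)))), for 0.05 s.
At the end, for the whole second after the job is handed in: The long screwdriver hangs in the empty slot of the high bar and the short one in that of the low bar, blade down: each one's neck within 9 mm of the centre of its seat seen from above and within 5 mm of the seat floor in height, the screwdriver within 0.35 rad of upright, both at rest and let go (horizontal distance between long_neck and high_seat below 0.009 m and z of long_neck in the frame of high_seat between -0.005 and 0.005 m and angle between each of long_driver, short_driver's own y axis and vertical below 0.35 rad and horizontal distance between short_neck and low_seat below 0.009 m and z of short_neck in the frame of low_seat between -0.005 and 0.005 m and linear speed of each of long_driver, short_driver below 0.02 m/s); the robot touches nothing.
It fails at once if a bystander (extension bar, adjustable wrench, punch, tape roll or chisel) has been shifted by more than 30 mm (distance of any of extension, adjustable, punch, tape_roll, chisel from where it was at the start of the episode above 0.03 m).
It also fails if it takes over 67 s, if anything falls off the work surface, if the arm or the gripper's body presses on something with over 40 N, if the wrist force passes 120 N, or if a joint passes its speed limit or range.

ROBOT

A 7-joint arm with a two-finger parallel gripper is mounted at the origin on a cart in front of the work surface, level with it; the furniture and walls round the work are solid. World frame = base frame: x ahead of the robot, y to its left, z up, the work surface at z = 0. Lengths are in m, angles in rad, forces in N, time in s.
With the tool pointing down it reaches from about 0.35 to 0.775 m from the base axis. Payload 3.1 kg.
Tool frame: the origin (TCP) lies at the very end of the fingers, on their centre line; the grasp point (between the pads) lies 19 mm behind it (ctrl.grip_depth is the distance from the TCP to the grasp point, in m); z points along the fingers, y is the line along which they close (so a half turn about z gives the same grasp; the last joint's range is limited). The gripper opens to 85 mm and grips with 20 to 120 N. Pads are 22 mm wide; open, the fingers measure 114 mm over their backs; the gripper's body (76 mm by 85 mm) begins 54 mm behind the grasp point. The pads swing forward as they close: fully open they stand 13 mm farther back than shut.
Start: joints at [1.129, 0.311, 0.014, 1.512, -0.004, 1.319, -0.027], TCP at [0.214, -0.507, 0.231] pointing down, gripper open.
Joint ranges: [-2.7, 2.7], [-0.3, 1.91], [-1.27, 1.3], [0.12, 2.57], [-1.44, 4.58], [0.2, 2.03], [-3.05, 3.05]. Speed limits (rad/s): [2.79, 2.79, 3.14, 3.14, 3.14, 3.14, 3.14].

INTERFACE

Orientations are given as a unit quaternion [w, x, y, z].
In Python, from station import ctrl, eyes, status gives the robot as it stands (ctrl), with the cameras (eyes) and the readings (status).
- The arm moves only by the shell command python3 jog.py 'ROWS'. ROWS is a JSON list of rows, 1 to 5 of them, each of 7 numbers: a rotation vector rx, ry, rz in rad, then dx, dy, dz in m, then the finger opening in m; each row is the pose to reach, as a shift and turn from the pose commanded when the command began, along the tool's axes at that moment; what a row does not reach only later rows make up. A row lasts 1/10 s, in which the tool goes at most 0.05 m and 0.15 rad, less where a joint would pass 70% of its speed; a pose out of reach is approached as far as the arm can. The fingers move at their own pace and stop on an object; the grip force is fixed at half the most. Time passes only in rows, so rows that do not move let the fingers close. It prints the time, the measured TCP pose, the force, the opening and the grip force at its end.
- status.read_state(): the state, without advancing time (a new reading comes with each control period).
- eyes.read_camera(name): name is "scene" or "side" or "wrist"; returns the picture (384x512x3 uint8, red, green, blue); there is no depth.
- eyes.get_calibration(name): a dict with "fov_y" (degrees; the focal length in pixels is half the picture's height over the tangent of half this angle, whatever the lens; pixels are square), "cx", "cy" (the principal point, pixels), "cam_to_world" (4x4, takes a point from camera to world coordinates). Camera axes: x right, y down, z forward; pixel columns grow to the right and rows downward; lengths in m; the calibration is good to about 2 mm. The wrist camera is an equidistant fisheye: a pixel r from the principal point sees the ray r / f radians off the axis. A picture is of the moment at which its call begins: read the wrist's pose just before it. get_calibration takes no time and is no camera call; for the wrist camera it gives the pose at the moment of the call.
- ctrl.sign_off(): hands the job in; it is judged then, once.
The state is a dict: "time_s": time; "joint_pos": joint angles; "qvel": joint speeds; "joint_efforts": joint torques, N m; "ee_pos": TCP position; "tool_rot": TCP orientation; "wrist_force": force on the tool from outside, world axes, zero at the start; "moment": the same for the moment, N m; "gripper_width": finger opening in m; "finger_force": force on a finger pad.
Only numpy, scipy, OpenCV 4.12 (cv2) and the standard library are available. Lean on these libraries where they do the work, as an engineer would, in place of code of your own. Each camera call takes 0.05 s, during which the arm holds its last target. There are 200 camera calls.

## Working session

There is one attempt and no reset: what is moved stays moved. The work goes in short steps, Python scripts to look and compute and a shell command to move; the robot and the scene stay as the last step left them, time stands still between calls to the robot, and variables do not carry over. Pictures are saved under pics/ and viewed, at most 10 in all, crops included, and the job is handed in when it is done.

```bash
ls
python3 - <<'E'
from station import ctrl, eyes, status
import cv2,os
os.makedirs('pics',exist_ok=True)
print(status.read_state())
for n in ['scene','side']:
    c=eyes.get_calibration(n);print(n,c)
    im=eyes.read_camera(n);cv2.imwrite(f'pics/{n}0.png',im[:,:,::-1])
a=cv2.imread('pics/scene0.png');b=cv2.imread('pics/side0.png')
cv2.imwrite('pics/scene0b.png',cv2.resize(a,(800,600),interpolation=cv2.INTER_CUBIC))
cv2.imwrite('pics/side0b.png',cv2.resize(b,(800,600),interpolation=cv2.INTER_CUBIC))
E
```

```text
jog.py
pics
station.py
{'time_s': 0.0, 'joint_pos': array([ 1.12931441,  0.31172354,  0.01401382,  1.51308722, -0.00437699,
        1.31920177, -0.02719247]), 'qvel': array([ 0.00027753,  0.00098911,  0.00143008,  0.0001562 ,  0.00016301,
       -0.00068543, -0.00188489]), 'joint_efforts': array([ 4.74930475e-04, -3.79922819e+01,  1.46102216e-01, -2.30588704e+01,
        1.22214094e-02,  1.35700978e-02, -1.20346306e-05]), 'ee_pos': array([ 0.21377218, -0.50594785,  0.23021013]), 'tool_rot': array([-1.15683025e-03,  9.80080670e-01,  1.98596205e-01, -2.98823163e-04]), 'wrist_force': array([0.83971598, 0.7021577 , 0.18958955]), 'moment': array([ 0.01245617, -0.00537855, -0.02502823]), 'finger_force': 0.0, 'gripper_width': 0.08500757888413513}
scene {'fov_y': 51.1713987842258, 'cx': 256.72712736859665, 'cy': 195.854701273006, 'cam_to_world': array([[ 0.76485886, -0.26647528,  0.58649966, -0.14865732],
       [-0.64410982, -0.33139875,  0.68941817, -0.8214672 ],
       [ 0.01065236, -0.90507778, -0.42511262,  0.60482957],
       [ 0.        ,  0.        ,  0.        ,  1.        ]])}
side {'fov_y': 51.59236877027256, 'cx': 257.9234880426881, 'cy': 186.57192801779792, 'cam_to_world': array([[-0.98067575, -0.10412658,  0.16562831,  0.32085004],
       [-0.19368153,  0.39722919, -0.89704874,  1.12375767],
       [ 0.02761422, -0.91179308, -0.40972043,  0.64191906],
       [ 0.        ,  0.        ,  0.        ,  1.        ]])}
```

View pics/scene0b.png

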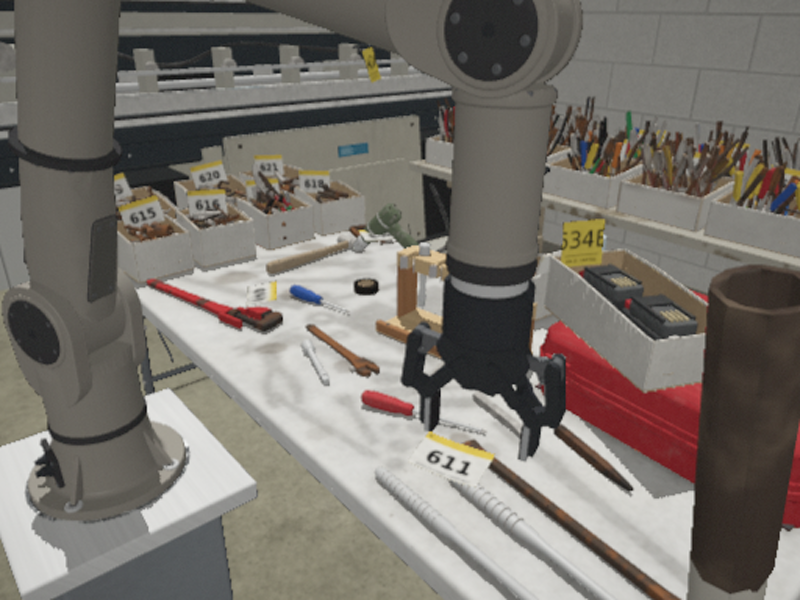

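View pics/side0b.png

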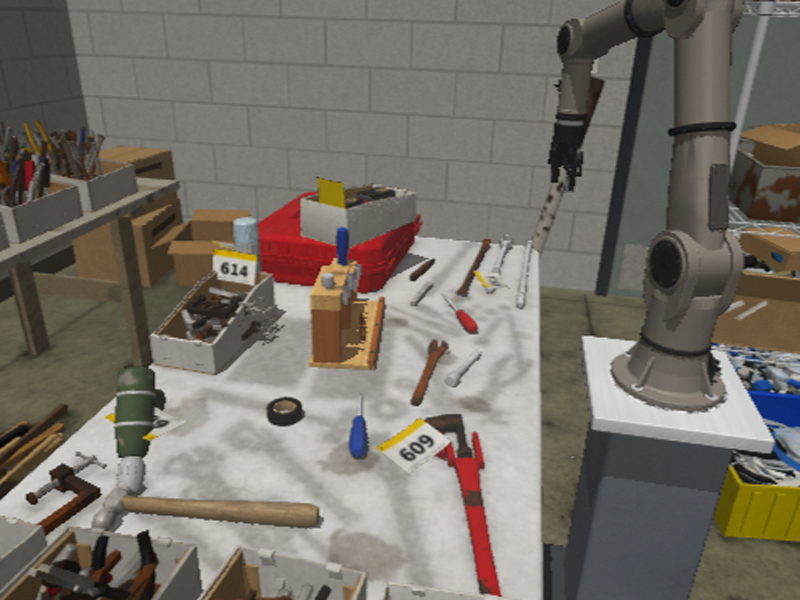

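Scene shows the red handle (~247,258 native) and blue handle (~197,188); the side view shows the rack (~222,200), with the long driver at (298,205) and the short at (229,275).

```bash
cat > h.py <<'E'
import numpy as np,cv2
from scipy.spatial.transform import Rotation as R
from station import ctrl, eyes, status
def ray(c,u,v,fish=False):
    f=192/np.tan(np.radians(c['fov_y']/2)); x,y=u-c['cx'],v-c['cy']
    if fish:
        r=np.hypot(x,y); t=r/f; s=np.sin(t)/max(r,1e-9); d=np.array([x*s,y*s,np.cos(t)])
    else: d=np.array([x/f,y/f,1.])
    M=np.asarray(c['cam_to_world']); return M[:3,3],M[:3,:3]@d/np.linalg.norm(d)
def onz(c,u,v,z,fish=False):
    o,d=ray(c,u,v,fish); return o+d*(z-o[2])/d[2]
def cross(rays):
    A=np.zeros((3,3));b=np.zeros(3)
    for o,d in rays:
        P=np.eye(3)-np.outer(d,d);A+=P;b+=P@o
    p=np.linalg.solve(A,b); return p,[np.linalg.norm((np.eye(3)-np.outer(d,d))@(p-o)) for o,d in rays]
def proj(c,p,fish=False):
    M=np.asarray(c['cam_to_world']); q=M[:3,:3].T@(np.asarray(p)-M[:3,3]); f=192/np.tan(np.radians(c['fov_y']/2))
    if fish:
        r=np.hypot(q[0],q[1]);t=np.arctan2(r,q[2]);return c['cx']+f*t*q[0]/r,c['cy']+f*t*q[1]/r
    return c['cx']+f*q[0]/q[2],c['cy']+f*q[1]/q[2]
def tool():
    s=status.read_state();w=s['tool_rot'];return s['ee_pos'],R.from_quat([w[1],w[2],w[3],w[0]]).as_matrix(),s
def blobs(im,which):
    h=cv2.cvtColor(im,cv2.COLOR_RGB2HSV).astype(int)
    H,S,V=h[...,0],h[...,1],h[...,2]
    m=((H<8)|(H>172))&(S>150)&(V>60) if which=='red' else (H>105)&(H<125)&(S>130)&(V>40)
    n,l,st,ce=cv2.connectedComponentsWithStats(m.astype(np.uint8))
    out=[]
    for i in range(1,n):
        if st[i,4]>40:
            ys,xs=np.nonzero(l==i);p=np.c_[xs,ys].astype(float);mu=p.mean(0)
            w,v=np.linalg.eigh(np.cov((p-mu).T));a=v[:,1];t=(p-mu)@a
            out.append((st[i,4],mu,mu+a*t.min(),mu+a*t.max()))
    return out
E
python3 - <<'E'
from h import *
np.set_printoptions(precision=4,suppress=True)
for n in ['scene','side']:
    im=cv2.imread(f'pics/{n}0.png')[:,:,::-1].copy();c=eyes.get_calibration(n)
    for w in ['red','blue']:
        for a,mu,p,q in blobs(im,w):
            print(n,w,a,mu,p,q,onz(c,*mu,.016)[:2],onz(c,*p,.016)[:2],onz(c,*q,.016)[:2])
c=eyes.get_calibration('side');k=512/800
for nm,u,v,z in [('corner bl',310,365,0),('corner fr',375,368,0),('batten far',382,298,.024),('long tip',445,294,.0),('short tip',362,396,0),('bar top near-front',345,306,.158)]:
    print(nm,onz(c,u*k,v*k,z))
E
```

```text
scene red 81 [490.0741 116.8025] [493.9016 107.5458] [486.2314 126.0957] [2.5058 0.1088] [2.7958 0.2018] [2.2615 0.0304]
scene red 114 [113.8684 187.1754] [125.8562 191.7625] [100.0438 181.8855] [0.3114 0.5107] [0.3282 0.4465] [0.2909 0.5888]
scene red 161 [142.6087 200.4161] [154.1036 207.8396] [131.2426 193.0759] [0.3426 0.3456] [0.3468 0.2715] [0.3381 0.4244]
scene red 85 [161.9765 199.4118] [170.9713 199.5756] [152.9591 199.2475] [0.3966 0.3121] [0.4195 0.292 ] [0.3736 0.3322]
scene red 4274 [402.0831 258.9892] [453.0819 295.2142] [345.1946 218.5809] [ 0.7097 -0.3998] [ 0.6695 -0.5546] [ 0.7707 -0.165 ]
scene red 237 [247.2405 257.8776] [263.2707 262.5189] [232.1429 253.5064] [ 0.4004 -0.1409] [ 0.419  -0.1831] [ 0.3823 -0.0998]
scene red 386 [507.6943 313.2047] [510.8079 273.9847] [505.8315 336.6691] [ 0.702  -0.6583] [ 0.8605 -0.6069] [ 0.6255 -0.6832]
scene blue 43 [372.9767  97.2791] [373.1555  91.0044] [372.7562 105.0215] [2.4298 0.9024] [2.6412 1.0497] [2.207  0.7472]
scene blue 80 [501.1125 125.2875] [507.8    118.7689] [493.1105 133.0875] [ 2.3478 -0.015 ] [2.541  0.0212]
[... 906 characters left out ...]
8.5938 156.3516] [218.6521 145.9924] [218.5225 168.9917] [ 0.8146 -0.5329] [ 0.8564 -0.6767] [ 0.7708 -0.3824]
side blue 621 [496.3688 258.3398] [512.7419 269.4279] [480.1031 247.3244] [-0.1749  0.0674] [-0.2008  0.1148] [-0.1468  0.016 ]
side blue 197 [228.5482 279.4772] [229.346  266.8951] [227.8103 291.1148] [0.535  0.3328] [0.5467 0.2808] [0.525  0.3768]
side blue 95 [502.3789 292.6632] [511.4647 300.4583] [493.9292 285.4137] [-0.1373  0.2284] [-0.1486  0.2552] [-0.1262  0.202 ]
corner bl [0.6902 0.1138 0.    ]
corner fr [0.5626 0.0942 0.    ]
batten far [ 0.6116 -0.1797  0.024 ]
long tip [ 0.4751 -0.2936  0.    ]
short tip [0.5627 0.1951 0.    ]
bar top near-front [0.6053 0.1531 0.158 ]
```

```bash
R1='[[0,0,0,0.05,-0.03,-0.01,0.085],[0,0,0,0.09,-0.065,-0.03,0.085],[0,0,0,0.12,-0.1,-0.05,0.085],[0,0,0,0.15,-0.14,-0.06,0.085],[0,0,0,0.18,-0.17,-0.07,0.085]]' ; python3 jog.py '[[0,0,0,0.035,-0.033,-0.01,0.085],[0,0,0,0.07,-0.067,-0.03,0.085],[0,0,0,0.105,-0.1,-0.04,0.085],[0,0,0,0.14,-0.134,-0.06,0.085],[0,0,0,0.18,-0.17,-0.07,0.085]]' && python3 jog.py '[[0,0,0,0.035,-0.033,-0.01,0.085],[0,0,0,0.07,-0.067,-0.02,0.085],[0,0,0,0.105,-0.1,-0.03,0.085],[0,0,0,0.14,-0.134,-0.04,0.085],[0,0,0,0.18,-0.17,-0.05,0.085]]' && python3 jog.py '[[0,0,-0.15,0,0,0,0.085],[0,0,-0.3,0,0,0,0.085],[0,0,-0.45,0,0,0,0.085],[0,0,-0.6,0,0,0,0.085],[0,0,-0.75,0,0,0,0.085]]' && python3 jog.py '[[0,0,-0.15,0,0,0,0.085],[0,0,-0.3,0,0,0,0.085],[0,0,-0.45,0,0,0,0.085],[0,0,-0.6,0,0,0,0.085],[0,0,-0.75,0,0,0,0.085]]'
python3 - <<'E'
from h import *
np.set_printoptions(precision=4,suppress=True)
c=eyes.get_calibration('wrist');im=eyes.read_camera('wrist');print(c)
p,T,s=tool();print(p,T,s['joint_pos'])
cv2.imwrite('pics/w1.png',im[:,:,::-1]);np.save('w1.npy',c['cam_to_world'])
cv2.imwrite('pics/w1b.png',cv2.resize(im[:,:,::-1],(800,600),interpolation=cv2.INTER_CUBIC))
E
```

```text
time_s: 0.6
ee_pos: [0.3104, -0.2867, 0.3005]
tool_rot: [0.001, 0.98, 0.198, 0.0]
wrist_force: [1.9, -0.6, -0.0]
gripper_width: 0.0852
finger_force: 0.0
time_s: 1.1
ee_pos: [0.4076, -0.0638, 0.349]
tool_rot: [0.0, 0.98, 0.198, -0.0]
wrist_force: [1.4, -0.4, 0.3]
gripper_width: 0.0848
finger_force: 0.0
time_s: 1.6
ee_pos: [0.4072, -0.0656, 0.3481]
tool_rot: [-0.0, 0.837, 0.546, -0.0]
wrist_force: [-0.7, -0.1, -0.3]
gripper_width: 0.0848
finger_force: 0.0
time_s: 2.1
ee_pos: [0.4072, -0.0656, 0.3481]
tool_rot: [-0.0, 0.579, 0.815, -0.0]
wrist_force: [-0.2, 0.9, -0.4]
gripper_width: 0.0849
finger_force: 0.0
{'fov_y': 65.70646984690485, 'cx': 261.3958411398046, 'cy': 192.20176418050696, 'cam_to_world': array([[ 0.9445,  0.3109,  0.1059,  0.3796],
       [ 0.3284, -0.8928, -0.3082,  0.0136],
       [-0.0013,  0.3258, -0.9454,  0.4913],
       [ 0.    ,  0.    ,  0.    ,  1.    ]])}
[ 0.4072 -0.0656  0.3481] [[-0.3325  0.9431 -0.0011]
 [ 0.9431  0.3325  0.0002]
 [ 0.0005 -0.001  -1.    ]] [ 0.5768  0.0034 -0.4563  1.5914  0.0015  1.5483  0.4595]
```

View pics/w1b.png

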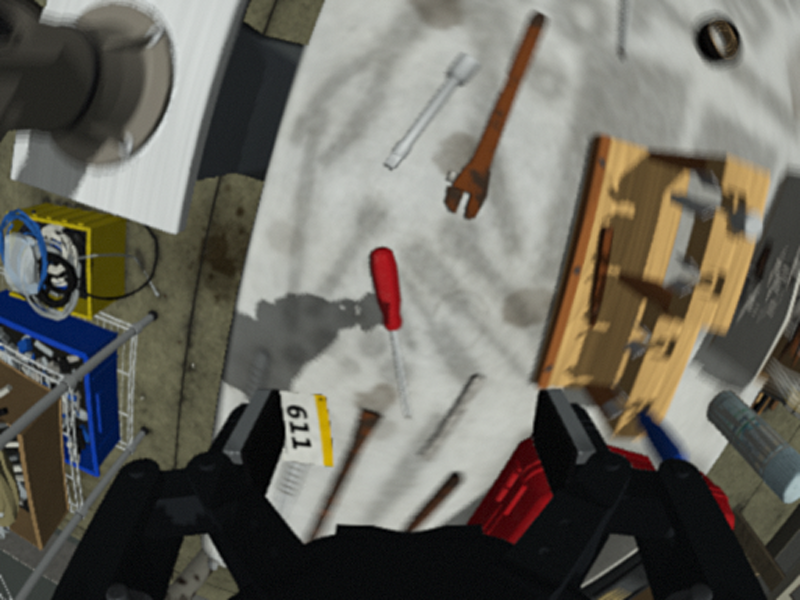

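The wrist view shows the long driver (handle ~ (247,185) native, tip ~ (261,267)) and the rack. The batten's front edge runs from (381,87) to (344,246) native.

Run:
```python
from h import *
np.set_printoptions(precision=4,suppress=True)
c=eyes.get_calibration('wrist');im=cv2.imread('pics/w1.png')[:,:,::-1].copy();k=.64
# fine edge: along rows find batten left boundary (saturation jump)
h=cv2.cvtColor(im,cv2.COLOR_RGB2HSV).astype(int)
pts=[]
for v in range(95,240,8):
    u0=381-(v-87)*(37/159)
    seg=h[v,int(u0)-10:int(u0)+11,1].astype(float); i=np.argmax(np.diff(cv2.GaussianBlur(seg[None],(3,1),0)[0]))
    pts.append((int(u0)-10+i+.5,v,*onz(c,int(u0)-10+i+1,v+0.,0,True)[:2]))
P=np.array(pts);print(P)
l=np.polyfit(P[:,3],P[:,2],1);print('x=',l,'res',P[:,2]-np.polyval(l,P[:,3]))
ends=[onz(c,596*k,135*k,0,True),onz(c,538*k,386*k,0,True)];print(ends,np.linalg.norm(ends[0]-ends[1]))
for a,mu,p,q in blobs(im,'red'):
    if a>100: print(a,mu,p,q,onz(c,*mu,.016,True)[:2],onz(c,*p,.016,True)[:2],onz(c,*q,.016,True)[:2])
print('tip',onz(c,407*k,416*k,.003,True))
cv2.imwrite('pics/w1c.png',cv2.resize(im[70:300,330:500,::-1],None,fx=3.4,fy=2.6*1,interpolation=cv2.INTER_CUBIC) if 0 else cv2.resize(im[70:290,330:500,::-1],(463,600),interpolation=cv2.INTER_CUBIC))
```

```text
[[378.5     95.       0.5661   0.0859]
 [376.5    103.       0.5678   0.0715]
 [375.5    111.       0.5714   0.0579]
 [373.5    119.       0.5734   0.0436]
 [371.5    127.       0.5754   0.0293]
 [369.5    135.       0.5776   0.0149]
 [367.5    143.       0.5798   0.0006]
 [365.5    151.       0.5821  -0.0138]
 [363.5    159.       0.5845  -0.0283]
 [362.5    167.       0.5888  -0.0422]
 [359.5    175.       0.5897  -0.0576]
 [358.5    183.       0.5943  -0.0718]
 [355.5    191.       0.5953  -0.0875]
 [353.5    199.       0.5984  -0.1027]
 [351.5    207.       0.6015  -0.1182]
 [349.5    215.       0.6048  -0.134 ]
 [346.5    223.       0.6064  -0.1507]
 [345.5    231.       0.612   -0.1665]
 [342.5    239.       0.6139  -0.1839]]
x= [-0.1779  0.5806] res [ 0.0007 -0.      0.0011  0.0005  0.     -0.0004 -0.0007 -0.001  -0.0011
  0.0007 -0.0011  0.0009 -0.0008 -0.0005 -0.0001  0.0004 -0.001   0.0017
  0.0005]
[array([0.5647, 0.1017, 0.    ]), array([ 0.6244, -0.1992,  0.    ])] 0.3067786788838221
668 [247.1841 182.8787] [243.2823 158.7923] [251.614  210.2245] [ 0.4052 -0.1335] [ 0.386  -0.0965] [ 0.4281 -0.1779]
156 [405.9615 293.4295] [418.2883 299.4053] [389.3114 285.3577] [ 0.8141 -0.2586] [ 0.8594 -0.2671] [ 0.7588 -0.2483]
1247 [332.761  320.5846] [346.6411 294.4665] [319.5086 345.5217] [ 0.6804 -0.3708] [ 0.6747 -0.2943] [ 0.6887 -0.4555]
189 [462.0159 321.619 ] [452.4377 303.6972] [470.3772 337.264 ] [ 1.0669 -0.3099] [ 0.9787 -0.26  ] [ 1.1614 -0.3622]
tip [ 0.4835 -0.2897  0.003 ]
```

View pics/w1c.png

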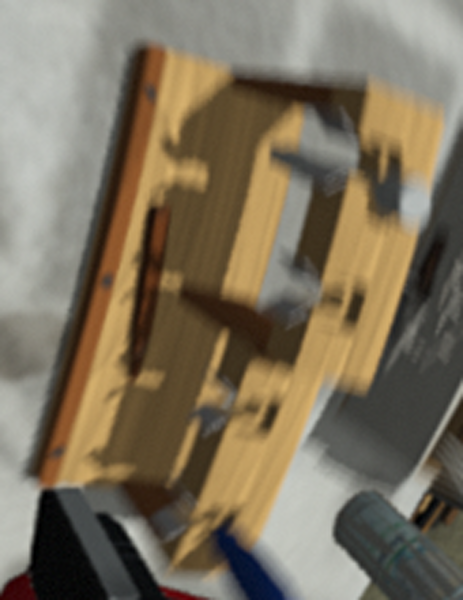

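The crop shows the high bar's empty seat at crop (352,308) and the low bar's at (265,412), both with flared plates in front. The outer slots are occupied.

Run:
```python
from h import *
np.set_printoptions(precision=4,suppress=True)
c=eyes.get_calibration('wrist')
a=np.arctan(.1779);X=np.array([np.cos(a),np.sin(a)]);Y=np.array([-X[1],X[0]]);O=np.array([.5806,0])
f=lambda p:np.array([(p[:2]-O)@X,(p[:2]-O)@Y])
print('yaw',a)
for n,u,v,z in [('high',352,308,.155),('low',265,412,.113),('plateH',305,302,.158),('plateL',222,408,.116),('batL',150,45,.024),('batR',42,478,.024),('batLb',138,50,.0),('hbar front-left top',303,105,.0)]:
    p=onz(c,330+u/2.724,70+v/2.724,z,True);print(n,p,f(p))
# cross w/ side/scene blobs for neck/grip
for n in ['scene','side']:
  cc=eyes.get_calibration(n)
  for y in (None,):
    pass
```

```text
yaw 0.17605810069710956
high [0.6728 0.0083 0.155 ] [ 0.0923 -0.008 ]
low [ 0.6837 -0.0686  0.113 ] [ 0.0895 -0.0856]
plateH [0.6393 0.0003 0.158 ] [ 0.0579 -0.0099]
plateL [ 0.6515 -0.0747  0.116 ] [ 0.0567 -0.0859]
batL [0.5617 0.1    0.024 ] [-0.0011  0.1018]
batR [ 0.613  -0.1852  0.024 ] [-0.0005 -0.188 ]
batLb [0.5646 0.0979 0.    ] [0.0014 0.0992]
hbar front-left top [0.6944 0.1186 0.    ] [0.1328 0.0968]
```

```bash
python3 jog.py '[[0,0,-0.13,-0.01,-0.005,0.045,0.085],[0,0,-0.13,-0.02,-0.01,0.09,0.085],[0,0,-0.13,-0.03,-0.02,0.13,0.07],[0,0,-0.13,-0.04,-0.027,0.17,0.06],[0,0,-0.13,-0.042,-0.027,0.2,0.06]]' && python3 jog.py '[[0,0,0,0,0,0,0.06]]'
python3 - <<'E'
from h import *
np.set_printoptions(precision=4,suppress=True)
c=eyes.get_calibration('wrist');im=eyes.read_camera('wrist');p,T,s=tool();print(p,T,s['gripper_width'])
cv2.imwrite('pics/w2.png',im[:,:,::-1])
for a,mu,q,r in blobs(im,'red'):
    if a>800:
        A,B=onz(c,*q,.016,True)[:2],onz(c,*r,.016,True)[:2];d=(B-A)/np.linalg.norm(B-A)
        print(a,mu,q,r,A,B,np.linalg.norm(B-A),d)
        for end in (A+d*.021,B-d*.021): e=end-p[:2];print(end,'tool xy',e@T[:2,0],e@T[:2,1])
        print('dir in tool',d@T[:2,0],d@T[:2,1])
E
```

```text
time_s: 2.65
ee_pos: [0.3931, -0.1155, 0.1459]
tool_rot: [-0.002, 0.53, 0.848, -0.001]
wrist_force: [0.4, -0.7, 0.1]
gripper_width: 0.0601
finger_force: 0.0
time_s: 2.75
ee_pos: [0.3913, -0.1136, 0.1447]
tool_rot: [-0.005, 0.529, 0.849, -0.001]
wrist_force: [-1.5, 0.7, -0.1]
gripper_width: 0.0598
finger_force: 0.0
[ 0.3938 -0.1137  0.1472] [[-0.4415  0.8973 -0.0048]
 [ 0.8973  0.4415  0.002 ]
 [ 0.0039 -0.0034 -1.    ]] 0.05956057916517167
1936 [265.8802 204.9618] [265.5767 164.9577] [266.2371 252.021 ] [ 0.3857 -0.0961] [ 0.4278 -0.1795] 0.09347364462221257 [ 0.4509 -0.8926]
[ 0.3951 -0.1148] tool xy -0.0016364308924410084 0.0007068961432843975
[ 0.4183 -0.1608] tool xy -0.053106857172328506 0.0012457136627373067
dir in tool -0.9999374759190136 0.01046783307083768
```

```bash
python3 jog.py '[[0,0,0,-0.001,0.001,0.045,0.06],[0,0,0,-0.002,0.001,0.085,0.06],[0,0,0,-0.002,0.001,0.12,0.055],[0,0,0,-0.002,0.001,0.14,0.055],[0,0,0,-0.002,0.001,0.144,0.055]]' && python3 jog.py '[[0,0,0,0,0,0,0.055],[0,0,0,0,0,0,0.02],[0,0,0,0,0,0,0.01],[0,0,0,0,0,0,0.01],[0,0,0,0,0,0,0.01]]'&& python3 jog.py '[[0,0,0,0,0,0,0.01],[0,0,0,0,0,0,0.01]]'
```

```text
time_s: 3.3
ee_pos: [0.3976, -0.1152, 0.0043]
tool_rot: [-0.001, 0.528, 0.849, -0.0]
wrist_force: [-0.6, 0.4, 0.7]
gripper_width: 0.0551
finger_force: 0.0
time_s: 3.8
ee_pos: [0.3989, -0.1161, 0.0066]
tool_rot: [0.002, 0.528, 0.849, 0.0]
wrist_force: [-1.4, -0.0, 7.9]
gripper_width: 0.0257
finger_force: 58.4
time_s: 4.0
ee_pos: [0.399, -0.1161, 0.0066]
tool_rot: [0.002, 0.528, 0.849, 0.0]
wrist_force: [-1.7, 0.7, 7.0]
gripper_width: 0.0257
finger_force: 58.4
```

```bash
python3 jog.py '[[0,0,0,0,0,-0.03,0.01],[0,0,0,0,0,-0.07,0.01],[0,0,0,0,0,-0.12,0.01]]' && python3 jog.py '[[0,0,-0.13,0,0,0,0.01],[0,0,-0.26,0,0,0,0.01],[0,0,-0.39,0,0,0,0.01],[0,0,-0.52,0,0,0,0.01],[0,0,-0.65,0,0,0,0.01]]' && python3 jog.py '[[0,0,-0.13,0,0,0,0.01],[0,0,-0.26,0,0,0,0.01],[0,0,-0.39,0,0,0,0.01],[0,0,-0.52,0,0,0,0.01],[0,0,-0.64,0,0,0,0.01]]'
python3 - <<'E'
from h import *
np.set_printoptions(precision=4,suppress=True)
c=eyes.get_calibration('wrist');im=eyes.read_camera('wrist');p,T,s=tool();print(p,T,s['joint_pos'])
cv2.imwrite('pics/w3.png',cv2.resize(im[:,:,::-1],(800,600)))
M=np.load('w1.npy');c2=dict(c);c2['cam_to_world']=M
for u,v in [(463,65),(390,165),(540,18),(450,205),(478,215)]: print(onz(c2,u*.64,v*.64,.01,True))
E
```

```text
time_s: 4.3
ee_pos: [0.3959, -0.115, 0.1256]
tool_rot: [-0.001, 0.528, 0.849, -0.0]
wrist_force: [0.9, -1.5, -1.4]
gripper_width: 0.0258
finger_force: 59.7
time_s: 4.8
ee_pos: [0.3975, -0.1156, 0.1255]
tool_rot: [0.001, 0.226, 0.974, -0.0]
wrist_force: [0.3, 0.3, -1.0]
gripper_width: 0.0253
finger_force: 59.7
time_s: 5.3
ee_pos: [0.3975, -0.1156, 0.1254]
tool_rot: [0.0, -0.091, 0.996, -0.001]
wrist_force: [0.3, 0.4, -1.9]
gripper_width: 0.026
finger_force: 59.7
[ 0.3975 -0.1156  0.1254] [[-0.9827 -0.185   0.001 ]
 [-0.185   0.9827 -0.0009]
 [-0.0009 -0.0011 -1.    ]] [ 0.7621  0.1731 -0.5772  1.9979  0.1128  0.9999  1.8876]
[0.4029 0.1128 0.01  ]
[ 0.3676 -0.0112  0.01  ]
[0.4607 0.1946 0.01  ]
[ 0.4399 -0.03    0.01  ]
[ 0.4713 -0.0299  0.01  ]
```

View pics/w3.png

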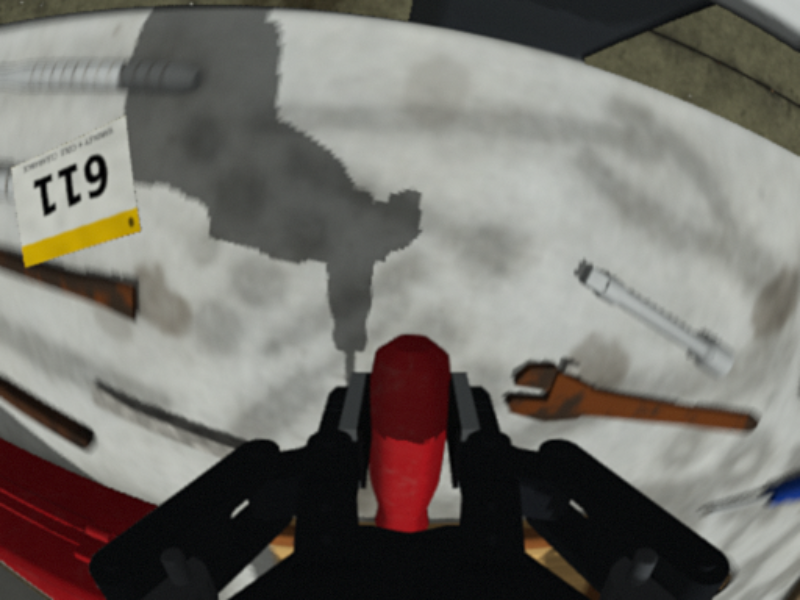

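```bash
python3 jog.py '[[0,0.1,0,0.003,0.035,0,0.01],[0,0.2,0,0.006,0.074,0,0.01],[0,0.3,0,0.0065,0.074,0.02,0.01],[0,0.3,0,0.0065,0.074,0.05,0.01],[0,0.3,0,0.0065,0.074,0.05,0.01]]'
cat > where.py <<'E'
from h import *
np.set_printoptions(precision=4,suppress=True)
a=.1761;X=np.array([np.cos(a),np.sin(a),0]);Y=np.array([-X[1],X[0],0]);O=np.array([.5806,0,0])
def loc(name=None,L=.198,off=.0095):
    p,T,s=tool();g=p-off*T[:,2];r=np.array([(g-O)@X,(g-O)@Y,g[2]])
    print('grip rack',r,'tcp',p,'tilt',np.degrees(np.arccos(-T[2,2])),'yawerr',np.degrees(np.arctan2(T[:,0]@Y,-T[:,0]@X)),'F',s['wrist_force'],'w',s['gripper_width'])
    return r,T
if __name__=='__main__':
    r,T=loc();print('theta if tip at face',np.degrees(np.arccos(min(1,-r[0]/.198))),'tip z then',r[2]-np.sqrt(max(0,.198**2-r[0]**2)))
E
python3 where.py
python3 - <<'E'
from h import *
a=eyes.read_camera('side')[100:260,180:360,::-1];b=eyes.read_camera('scene')[130:290,200:380,::-1]
cv2.imwrite('pics/v4.png',cv2.resize(np.hstack([a,b]),(800,356),interpolation=cv2.INTER_CUBIC))
E
```

```text
time_s: 5.85
ee_pos: [0.3757, -0.0434, 0.0725]
tool_rot: [-0.152, -0.088, 0.984, -0.013]
wrist_force: [-1.4, -0.7, -2.4]
gripper_width: 0.0256
finger_force: 59.7
grip rack [-0.2065 -0.0069  0.0816] tcp [ 0.3757 -0.0434  0.0725] tilt 17.53622322789834 yawerr -0.13121296589503534 F [-1.3689 -0.6904 -2.3894] w 0.02559226875660438
theta if tip at face 0.0 tip z then 0.0815920699557358
```

View pics/v4.png

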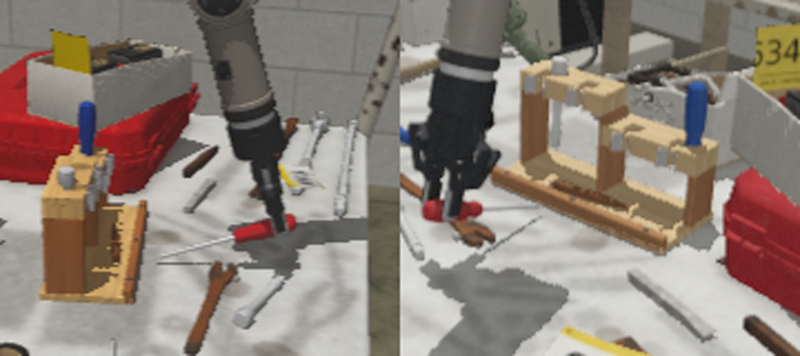

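```bash
python3 jog.py '[[0,0,0,-0.015,0,-0.009,0.01],[0,0,0,-0.02,0,-0.02,0.01],[0,0,0,-0.024,0,-0.03,0.01]]' ; python3 where.py;  python3 jog.py '[[0,0,0,-0.003,0,-0.012,0.01],[0,0,0,-0.006,0,-0.024,0.01],[0,0,0,-0.009,0,-0.032,0.01],[0,0,0,-0.012,0,-0.04,0.01]]' ; python3 where.py
```

```text
time_s: 6.25
ee_pos: [0.4052, -0.0396, 0.0981]
tool_rot: [-0.153, -0.087, 0.984, -0.014]
wrist_force: [-9.8, -2.2, 1.8]
gripper_width: 0.0257
finger_force: 60.3
grip rack [-0.1767 -0.0082  0.1072] tcp [ 0.4052 -0.0396  0.0981] tilt 17.71932050237629 yawerr 0.02560695730267868 F [-9.7702 -2.2105  1.8471] w 0.02567305904909479
theta if tip at face 26.8229138047516 tip z then 0.017840070428457894
time_s: 6.65
ee_pos: [0.4269, -0.0363, 0.1331]
tool_rot: [-0.154, -0.086, 0.984, -0.015]
wrist_force: [-9.3, -1.7, 3.1]
gripper_width: 0.0257
finger_force: 60.9
grip rack [-0.1548 -0.0088  0.1421] tcp [ 0.4269 -0.0363  0.1331] tilt 17.857513972291617 yawerr 0.08854607406574173 F [-9.2677 -1.7482  3.1152] w 0.025678433898766916
theta if tip at face 38.58323573285014 tip z then 0.018656288212006433
```

```bash
python3 jog.py '[[0,0,0,-0.012,0,-0.012,0.01],[0,-0.05,0,-0.024,0,-0.033,0.01],[0,-0.1,0,-0.037,0,-0.049,0.01],[0,-0.15,0,-0.051,0,-0.063,0.01],[0,-0.2,0,-0.064,0,-0.074,0.01]]' ; python3 where.py
```

```text
time_s: 7.15
ee_pos: [0.5127, -0.0199, 0.1868]
tool_rot: [-0.049, -0.088, 0.995, -0.006]
wrist_force: [-0.8, 0.0, -1.7]
gripper_width: 0.0253
finger_force: 59.0
grip rack [-0.0694 -0.0076  0.1963] tcp [ 0.5127 -0.0199  0.1868] tilt 5.66349760706581 yawerr -0.04166375782734777 F [-0.7874  0.0166 -1.7151] w 0.02527405438255372
theta if tip at face 69.48076594438834 tip z then 0.010812725888651176
```

```bash
cat > look.py <<'E'
import sys
from h import *
a=eyes.read_camera('side')[100:260,180:360,::-1];b=eyes.read_camera('scene')[130:290,200:380,::-1]
cv2.imwrite(f'pics/{sys.argv[1]}.png',cv2.resize(np.hstack([a,b]),(800,356),interpolation=cv2.INTER_CUBIC))
E
python3 look.py v5
```

View pics/v5.png

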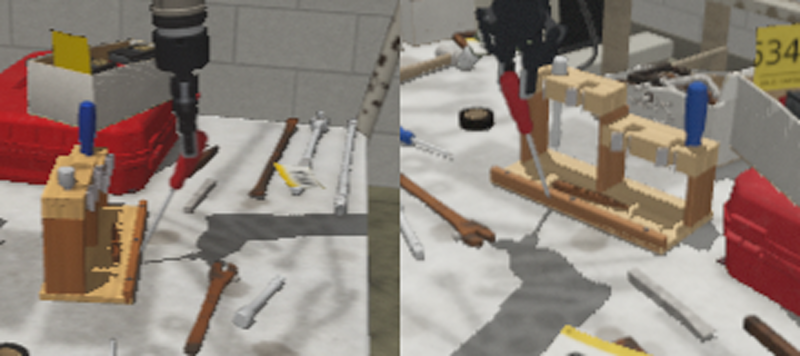

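```bash
python3 jog.py '[[0,-0.03,0,-0.017,0,-0.009,0.01],[0,-0.06,0,-0.04,0,-0.016,0.01],[0,-0.1,0,-0.06,0,-0.02,0.01]]' ; python3 where.py;python3 jog.py '[[0,0,0,-0.012,0,0,0.01],[0,0,0,-0.012,0,0,0.01]]' ; python3 where.py; python3 look.py v6
```

```text
time_s: 7.55
ee_pos: [0.5751, -0.009, 0.1973]
tool_rot: [0.001, -0.089, 0.996, -0.0]
wrist_force: [-0.5, -0.7, -0.9]
gripper_width: 0.0255
finger_force: 58.8
grip rack [-0.007  -0.0079  0.2068] tcp [ 0.5751 -0.009   0.1973] tilt 0.08211992996060483 yawerr -0.07199948615985093 F [-0.548  -0.6573 -0.9142] w 0.02548617944090037
theta if tip at face 87.97329270616058 tip z then 0.00888323344011882
time_s: 7.75
ee_pos: [0.5869, -0.0062, 0.1964]
tool_rot: [0.0, -0.089, 0.996, 0.0]
wrist_force: [-0.8, 0.5, -0.2]
gripper_width: 0.0254
finger_force: 58.8
grip rack [ 0.0051 -0.0073  0.2059] tcp [ 0.5869 -0.0062  0.1964] tilt 0.028757280122921565 yawerr -0.11408317149140153 F [-0.7968  0.5198 -0.219 ] w 0.025373221606254492
theta if tip at face 91.48697926040646 tip z then 0.007935342348436347
```

View pics/v6.png

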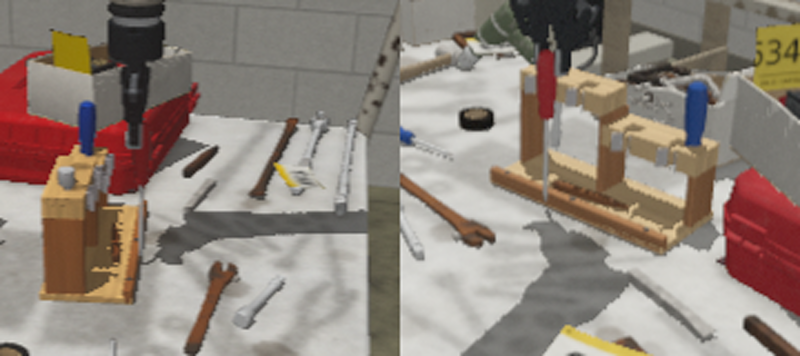

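The driver is upright with its tip at the batten. I'll measure its tilt numerically from the handle and shank in both views.

```bash
cat > tilt.py <<'E'
import sys
from where import *
def shank(im,c,r,Lg,n,col):
    # handle blob nearest the expected grip..neck
    G=O+X*r[0]+Y*r[1]+np.array([0,0,r[2]-.04]);e=np.array(proj(c,G))
    b=[q for q in blobs(im,col) if np.linalg.norm(q[1]-e)<25 and q[0]<900]
    b=min(b,key=lambda q:np.linalg.norm(q[1]-e));print(n,'blob',b,'exp',e);return b
if __name__=='__main__':
    col=sys.argv[1];r,T=loc();N=[];mus=[];rs=[];lows=[]
    for n in ['side','scene']:
        im=eyes.read_camera(n);c=eyes.get_calibration(n);b=shank(im,c,r,0,n,col)
        o,d1=ray(c,*b[2]);_,d2=ray(c,*b[3]);N.append(np.cross(d1,d2));
        lo=max(b[2],b[3],key=lambda t:t[1]);lows.append(ray(c,*lo))
        cv2.imwrite(f'pics/t_{n}.png',im[:,:,::-1])
    ax=np.cross(*N);ax/=np.linalg.norm(ax);ax*=np.sign(ax[2])
    print('axis lean fwd deg',np.degrees(np.arcsin(ax@X)),'left',np.degrees(np.arcsin(ax@Y)))
    p,res=cross(lows);print('neck approx rack',(p-O)@X,(p-O)@Y,p[2],'res',res)
E
python3 tilt.py red
```

```text
grip rack [ 0.004  -0.0071  0.2057] tcp [ 0.5858 -0.0063  0.1962] tilt 0.061394316297785786 yawerr -0.12695743417699287 F [-0.6723 -0.4941 -1.5887] w 0.0249261305201383
side blob (np.int32(851), array([244.6275, 163.7744]), array([268.6148, 139.6025]), array([225.7612, 182.7859])) exp [240.7625 173.1684]
scene blob (np.int32(209), array([265.2919, 167.3397]), array([265.1827, 151.9987]), array([265.3963, 182.0114])) exp [267.6155 172.5931]
axis lean fwd deg -40.63082772450317 left -30.3493726858638
neck approx rack 0.04052402052115135 0.018114032680132366 0.12937866589121033 res [np.float64(0.014674501195444084), np.float64(0.01467450119544406)]
```

```bash
cat > tilt.py <<'E'
import sys
from where import *
def meas(col,off=.0095,nm='t'):
    r,T=loc(off=off);c=eyes.get_calibration('scene');im=eyes.read_camera('scene');cv2.imwrite('pics/t.png',im[:,:,::-1])
    e=np.array(proj(c,O+X*r[0]+Y*r[1]+np.array([0,0,r[2]-.04])))
    b=min([q for q in blobs(im,col) if q[0]<900],key=lambda q:np.linalg.norm(q[1]-e))
    lo,hi=sorted([b[2],b[3]],key=lambda t:-t[1]);print('blob',b[0],lo,hi,'exp mid',e)
    P=[]
    for q in (lo,hi):
        o,d=ray(c,*q);t=(r[1]-(o-O)@Y)/(d@Y);p=o+t*d;P.append([(p-O)@X,p[2]])
    P=np.array(P);print('neck,top in rack xz',P.ravel(),'lean fwd deg',np.degrees(np.arctan2(*(P[1]-P[0]))))
    print('grip->neck lean',np.degrees(np.arctan2(r[0]-P[0,0],r[2]-P[0,1])),'dist',np.hypot(r[0]-P[0,0],r[2]-P[0,1]))
if __name__=='__main__': meas(sys.argv[1],float(sys.argv[2]) if len(sys.argv)>2 else .0095)
E
python3 tilt.py red
```

```text
grip rack [ 0.0038 -0.0071  0.2057] tcp [ 0.5856 -0.0064  0.1962] tilt 0.05860848276465633 yawerr -0.12492336383787073 F [-1.4224 -0.0094 -1.0199] w 0.024934706069722735
blob 212 [265.2598 182.0029] [265.2983 151.9991] exp mid [267.5796 172.6027]
neck,top in rack xz [-0.0062  0.1389 -0.009   0.2327] lean fwd deg -1.6972598744146563
grip->neck lean 8.566847425122704 dist 0.06756809382805079
```

```bash
python3 jog.py '[[0,0,0,-0.004,0,-0.001,0.01],[0,0,0,-0.008,0,-0.001,0.01]]'; python3 jog.py '[[0,0,0,0,0,0,0.01]]' ; python3 tilt.py red
```

```text
time_s: 8.2
ee_pos: [0.5937, -0.005, 0.1973]
tool_rot: [-0.001, -0.089, 0.996, -0.0]
wrist_force: [-1.2, 0.3, -2.3]
gripper_width: 0.025
finger_force: 58.9
time_s: 8.3
ee_pos: [0.5944, -0.0049, 0.1973]
tool_rot: [-0.0, -0.089, 0.996, 0.0]
wrist_force: [-1.3, -0.3, -2.1]
gripper_width: 0.0249
finger_force: 58.9
grip rack [ 0.0127 -0.0073  0.2068] tcp [ 0.5944 -0.0049  0.1973] tilt 0.019403742714828774 yawerr -0.12253744292847232 F [-1.3377 -0.3206 -2.0506] w 0.024934690866607087
blob 207 [266.5355 181.0835] [267.5268 150.9844] exp mid [269.4979 171.4428]
neck,top in rack xz [-0.0004  0.14    0.001   0.2332] lean fwd deg 0.8662231699420849
grip->neck lean 11.144139866288585 dist 0.06801699472990899
```

```bash
python3 jog.py '[[0,0,0,0.002,0,-0.012,0.01],[0,-0.05,0,0.002,0,-0.034,0.01],[0,-0.05,0,-0.012,-0.001,-0.034,0.01],[0,-0.05,0,-0.022,-0.001,-0.034,0.01],[0,-0.05,0,-0.022,-0.001,-0.034,0.01]]';  python3 tilt.py red
python3 - <<'E'
from h import *
from where import *
im=cv2.imread('pics/t.png');c=eyes.get_calibration('scene')
p=proj(c,O+X*.05+Y*-.008+np.array([0,0,.13]));x,y=int(p[0]),int(p[1]);print(p)
w=eyes.read_camera('wrist')[:,:,::-1]
s=im[y-60:y+50,x-60:x+60]
cv2.imwrite('pics/v7.png',np.hstack([cv2.resize(s,(400,367),interpolation=cv2.INTER_CUBIC),cv2.resize(w[200:384,156:356],(400,367),interpolation=cv2.INTER_CUBIC)]))
E
```

```text
time_s: 8.85
ee_pos: [0.6175, -0.0014, 0.2321]
tool_rot: [0.026, -0.089, 0.996, 0.003]
wrist_force: [1.0, 0.3, -1.7]
gripper_width: 0.0248
finger_force: 59.4
grip rack [ 0.0356 -0.0079  0.2416] tcp [ 0.6175 -0.0014  0.2321] tilt 2.998875538944647 yawerr -0.1332863828686987 F [ 1.0273  0.3451 -1.7426] w 0.0247949568457051
blob 203 [273.6207 168.0165] [272.3133 137.9429] exp mid [274.7108 158.3913]
neck,top in rack xz [0.0317 0.1723 0.0211 0.2674] lean fwd deg -6.341614571181206
grip->neck lean 3.225968040529122 dist 0.06942778947840357
(np.float64(276.92394263432334), np.float64(179.31129719427526))
```

View pics/v7.png

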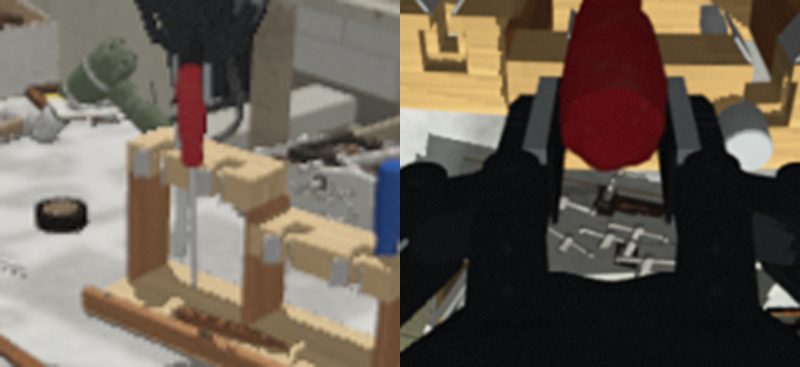

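Left: the shank hangs vertical (192,190–285) just before the high slot, between its plates. Moving it in.

```bash
python3 jog.py '[[0,0,0,-0.015,0,0,0.01],[0,0,0,-0.03,0,0.001,0.01],[0,0,0,-0.04,0,0.002,0.01],[0,0,0,-0.05,0,0.003,0.01]]';  python3 tilt.py red
```

```text
time_s: 9.35
ee_pos: [0.6651, 0.0066, 0.2303]
tool_rot: [0.024, -0.089, 0.996, 0.002]
wrist_force: [-0.1, -1.9, -0.6]
gripper_width: 0.0252
finger_force: 59.5
grip rack [ 0.0839 -0.0083  0.2398] tcp [0.6651 0.0066 0.2303] tilt 2.750548376802109 yawerr -0.12289343704954693 F [-0.1318 -1.8548 -0.6017] w 0.025189389574893906
blob 192 [283.2512 164.0296] [282.1025 134.9564] exp mid [284.4688 154.9226]
neck,top in rack xz [0.0795 0.1715 0.0676 0.266 ] lean fwd deg -7.153506012027201
grip->neck lean 3.6796551010695264 dist 0.0684156033905173
```

```bash
python3 jog.py '[[0,0,0,0,0,0.007,0.01],[0,0,0,0,0,0.014,0.01],[0,0,0,0,0,0.018,0.01]]';  python3 tilt.py red;python3 jog.py '[[0,0,0,0,0,0.003,0.01],[0,0,0,0,0,0.006,0.01]]';  python3 tilt.py red
```

```text
time_s: 9.7
ee_pos: [0.6664, 0.0062, 0.2127]
tool_rot: [0.025, -0.089, 0.996, 0.002]
wrist_force: [1.2, -1.4, 2.6]
gripper_width: 0.025
finger_force: 60.1
grip rack [ 0.0851 -0.0089  0.2222] tcp [0.6664 0.0062 0.2127] tilt 2.924785548265051 yawerr -0.09539678828528994 F [ 1.2042 -1.4198  2.6069] w 0.024980778297657814
blob 183 [283.705  168.8718] [282.3809 140.9346] exp mid [284.6389 160.323 ]
neck,top in rack xz [0.082  0.155  0.0693 0.2475] lean fwd deg -7.843724767678758
grip->neck lean 2.578304766440924 dist 0.0672208150479462
time_s: 9.95
ee_pos: [0.6674, 0.0056, 0.2081]
tool_rot: [0.026, -0.088, 0.996, 0.001]
wrist_force: [0.5, -3.3, 12.6]
gripper_width: 0.0252
finger_force: 61.5
grip rack [ 0.0859 -0.0097  0.2176] tcp [0.6674 0.0056 0.2081] tilt 3.0175177739800594 yawerr -0.044802751373175256 F [ 0.4675 -3.3283 12.6151] w 0.025161538437055944
blob 181 [283.8724 168.9366] [282.9599 141.9675] exp mid [284.9442 161.7113]
neck,top in rack xz [0.0819 0.1551 0.0714 0.244 ] lean fwd deg -6.726368239250627
grip->neck lean 3.6994544660531568 dist 0.06268560970173231
```

```bash
python3 jog.py '[[0,0,0,0,0,-0.001,0.03],[0,0,0,0,0,-0.002,0.035],[0,0,0,0,0,-0.002,0.05],[0,0,0,0,0,-0.002,0.05]]';  python3 tilt.py red; python3 jog.py '[[0,0,0,0,0,-0.015,0.05],[0,0,0,0,0,-0.04,0.05],[0,0,0,0,0,-0.08,0.05]]';  python3 tilt.py red
```

```text
time_s: 10.4
ee_pos: [0.6658, 0.0081, 0.2086]
tool_rot: [0.024, -0.09, 0.996, 0.003]
wrist_force: [-0.3, 0.5, 0.4]
gripper_width: 0.0498
finger_force: 0.0
grip rack [ 0.0849 -0.007   0.2181] tcp [0.6658 0.0081 0.2086] tilt 2.799817271757019 yawerr -0.18717191669250097 F [-0.3094  0.4694  0.4085] w 0.049830913231787524
blob 188 [284.3757 169.0685] [285.1861 140.9765] exp mid [284.0333 161.4437]
neck,top in rack xz [0.0884 0.152  0.0864 0.243 ] lean fwd deg -1.2781058200349142
grip->neck lean -3.062645030844046 dist 0.06620114653938686
time_s: 10.75
ee_pos: [0.6607, 0.0062, 0.2866]
tool_rot: [0.021, -0.089, 0.996, 0.002]
wrist_force: [1.5, 0.4, 0.6]
gripper_width: 0.0498
finger_force: 0.0
grip rack [ 0.0796 -0.0079  0.2961] tcp [0.6607 0.0062 0.2866] tilt 2.4733341118608947 yawerr -0.1590128814132734 F [1.5193 0.3855 0.5624] w 0.04980443228812859
blob 198 [284.1938 168.0657] [284.9765 141.9394] exp mid [284.2789 137.3148]
neck,top in rack xz [0.0859 0.1563 0.0842 0.2407] lean fwd deg -1.1546405691000312
grip->neck lean -2.568811063556271 dist 0.13988617128382463
```

```bash
python3 jog.py '[[0,0.04,0,0,0,-0.02,0.085],[0,0.04,0,0.01,0.045,-0.02,0.085],[0,0.04,0,0.02,0.09,-0.02,0.085],[0,0.04,0,0.03,0.135,-0.02,0.085],[0,0.04,0,0.036,0.175,-0.02,0.085]]' && python3 jog.py '[[0,0,0,0.008,0.045,0,0.085],[0,0,0,0.016,0.09,0,0.085],[0,0,0,0.025,0.135,0,0.085],[0,0,0,0.036,0.167,0,0.085]]' && python3 jog.py '[[0,0,0.15,0,0,0.02,0.085],[0,0,0.3,0,0,0.04,0.085],[0,0,0.45,0,0,0.06,0.085],[0,0,0.6,0,0,0.08,0.085],[0,0,0.75,0,0,0.1,0.085]]' && python3 jog.py '[[0,0,0.15,0,0,0,0.07],[0,0,0.3,0,0,0,0.06],[0,0,0.45,0,0,0,0.06],[0,0,0.6,0,0,0,0.06],[0,0,0.75,0,0,0,0.06]]' && python3 jog.py '[[0,0,0.05,0,0,0,0.06]]'
cat > grasp.py <<'E'
from h import *
import sys
np.set_printoptions(precision=4,suppress=True)
c=eyes.get_calibration('wrist');im=eyes.read_camera('wrist');p,T,s=tool();print(p,T,s['gripper_width'],s['joint_pos'])
cv2.imwrite('pics/g.png',im[:,:,::-1])
for a,mu,q,r in blobs(im,sys.argv[1]):
    if a>100:
        if (r-q)[1]<0:q,r=r,q
        A,B=onz(c,*q,.016,True)[:2],onz(c,*r,.016,True)[:2];d=(B-A)/np.linalg.norm(B-A)
        print(a,mu,q,r,A,B,np.linalg.norm(B-A),d)
        for end in (A+d*.021,B-d*.072): e=end-p[:2];print(end,'tool xy',e@T[:2,0],e@T[:2,1])
        print('dir in tool',d@T[:2,0],d@T[:2,1],'rz',np.arctan2(-d@T[:2,1],-d@T[:2,0]))
E
python3 grasp.py blue
```

```text
time_s: 11.3
ee_pos: [0.5934, 0.1749, 0.3074]
tool_rot: [0.005, -0.09, 0.996, 0.001]
wrist_force: [-0.1, 0.2, 0.6]
gripper_width: 0.085
finger_force: 0.0
time_s: 11.7
ee_pos: [0.5276, 0.334, 0.3066]
tool_rot: [0.004, -0.091, 0.996, 0.002]
wrist_force: [-0.2, -0.2, -0.0]
gripper_width: 0.0851
finger_force: 0.0
time_s: 12.2
ee_pos: [0.5307, 0.3305, 0.2058]
tool_rot: [0.004, 0.285, 0.959, 0.002]
wrist_force: [0.8, 0.3, -0.4]
gripper_width: 0.0849
finger_force: 0.0
time_s: 12.7
ee_pos: [0.5306, 0.3306, 0.2066]
tool_rot: [0.003, 0.616, 0.788, 0.004]
wrist_force: [-0.7, -0.1, -0.6]
gripper_width: 0.0602
finger_force: 0.0
time_s: 12.8
ee_pos: [0.5306, 0.3306, 0.2066]
tool_rot: [0.003, 0.635, 0.773, 0.004]
wrist_force: [1.3, -0.4, -0.7]
gripper_width: 0.06
finger_force: 0.0
[0.5306 0.3307 0.2066] [[-0.1949  0.9808  0.0096]
 [ 0.9808  0.1949  0.0019]
 [ 0.      0.0097 -1.    ]] 0.06000360584840328 [-0.3615  0.4982 -0.3501  1.3273  0.1739  1.3365 -0.5151]
1530 [263.1961 170.4627] [262.1595 134.8788] [264.3766 210.989 ] [0.5259 0.3675] [0.5465 0.2772] 0.09255494320522403 [ 0.2232 -0.9748]
[0.53
[... 189 characters left out ...]
93197860943866
205 [ 55.4683 315.1024] [ 56.7238 306.7064] [ 53.6741 327.1008] [0.2176 0.0149] [ 0.1937 -0.051 ] 0.07014798479414194 [-0.3417 -0.9398]
[ 0.2105 -0.0048] tool xy -0.26664068872124863 -0.3793529572504009
[0.2183 0.0167] tool xy -0.2470973550902601 -0.3675098465618623
dir in tool -0.8552127002776836 -0.5182523546327169 rz 0.5448139945100983
281 [ 61.8826 337.5552] [ 68.9115 322.9179] [ 54.7533 352.4013] [ 0.2381 -0.0189] [ 0.1703 -0.145 ] 0.14321475833361869 [-0.4736 -0.8808]
[ 0.2282 -0.0374] tool xy -0.3020392950969929 -0.36833560348254923
[ 0.2044 -0.0816] tool xy -0.3407835208399252 -0.40027788539774267
dir in tool -0.771570491000314 -0.6361134251204424 rz 0.6894666276404513
```

```bash
python3 jog.py '[[0,0,-0.03,0.01,0.003,0.045,0.06],[0,0,-0.03,0.016,0.003,0.09,0.06],[0,0,-0.03,0.016,0.003,0.135,0.055],[0,0,-0.03,0.016,0.003,0.175,0.055],[0,0,-0.03,0.016,0.003,0.201,0.055]]' && python3 jog.py '[[0,0,0,0,0,0,0.055],[0,0,0,0,0,0,0.02],[0,0,0,0,0,0,0.01],[0,0,0,0,0,0,0.01],[0,0,0,0,0,0,0.01]]'&& python3 jog.py '[[0,0,0,0,0,0,0.01],[0,0,0,0,0,0,0.01]]'
```

```text
time_s: 13.35
ee_pos: [0.5305, 0.3457, 0.002]
tool_rot: [0.002, 0.621, 0.784, 0.001]
wrist_force: [0.3, 0.0, 0.6]
gripper_width: 0.0549
finger_force: 0.0
time_s: 13.85
ee_pos: [0.5342, 0.3485, 0.0084]
tool_rot: [0.004, 0.622, 0.783, 0.006]
wrist_force: [-1.0, 0.4, 4.7]
gripper_width: 0.0259
finger_force: 59.2
time_s: 14.05
ee_pos: [0.5342, 0.3485, 0.0084]
tool_rot: [0.004, 0.622, 0.783, 0.006]
wrist_force: [-0.7, 0.2, 6.1]
gripper_width: 0.0257
finger_force: 59.3
```

```bash
python3 jog.py '[[0,0,0,0,0,-0.04,0.01],[0,0,0,0,0,-0.085,0.01],[0,0,0,0,0,-0.13,0.01]]' && python3 jog.py '[[0,0,0,-0.034,-0.019,0,0.01],[0,0,0,-0.069,-0.038,0,0.01],[0,0,0,-0.103,-0.058,0,0.01],[0,0,0,-0.138,-0.077,0,0.01],[0,0,0,-0.172,-0.096,0,0.01]]' && python3 jog.py '[[0,0,0,-0.034,-0.019,0,0.01],[0,0,0,-0.069,-0.038,0,0.01],[0,0,0,-0.103,-0.058,0,0.01],[0,0,0,-0.138,-0.077,0,0.01],[0,0,0,-0.172,-0.096,0,0.01]]' && python3 jog.py '[[0,0,-0.15,0,0,0,0.01],[0,0,-0.3,0,0,0,0.01],[0,0,-0.45,0,0,0,0.01],[0,0,-0.6,0,0,0,0.01],[0,0,-0.75,0,0,0,0.01]]' && python3 jog.py '[[0,0,-0.15,0,0,0,0.01],[0,0,-0.3,0,0,0,0.01],[0,0,-0.45,0,0,0,0.01],[0,0,-0.6,0,0,0,0.01],[0,0,-0.75,0,0,0,0.01]]' && python3 jog.py '[[0,0,-0.02,0,0,0,0.01]]' | head -3; sed -i 's/L=.198,off=.0095/L=.157,off=.0076/; s/\.198/.157/g' where.py; sed -i 's/\.0095/.0076/g' tilt.py; python3 where.py
```

```text
time_s: 14.35
ee_pos: [0.531, 0.346, 0.1369]
tool_rot: [0.003, 0.622, 0.783, 0.003]
wrist_force: [2.2, 0.6, -0.3]
gripper_width: 0.0256
finger_force: 59.4
time_s: 14.85
ee_pos: [0.4763, 0.1554, 0.1351]
tool_rot: [0.004, 0.622, 0.783, 0.004]
wrist_force: [-0.2, -0.1, -0.5]
gripper_width: 0.0256
finger_force: 59.4
time_s: 15.35
ee_pos: [0.4218, -0.0337, 0.1344]
tool_rot: [0.004, 0.622, 0.783, 0.004]
wrist_force: [1.4, -0.2, -0.6]
gripper_width: 0.0256
finger_force: 59.4
time_s: 15.85
ee_pos: [0.4223, -0.0321, 0.1343]
tool_rot: [0.005, 0.289, 0.957, 0.002]
wrist_force: [0.3, 0.2, -0.5]
gripper_width: 0.0255
finger_force: 59.4
time_s: 16.35
ee_pos: [0.4223, -0.0321, 0.1342]
tool_rot: [0.005, -0.082, 0.997, 0.0]
wrist_force: [0.3, -0.3, -0.5]
gripper_width: 0.0255
finger_force: 59.4
time_s: 16.45
ee_pos: [0.4223, -0.0321, 0.1342]
tool_rot: [0.005, -0.089, 0.996, 0.0]
grip rack [-0.1615 -0.0039  0.1418] tcp [ 0.4223 -0.0321  0.1342] tilt 0.571555613119469 yawerr -0.17143558699374953 F [-0.0138  0.1492 -0.5473] w 0.025845822384575626
theta if tip at face 0.0 tip z then 0.14179888802133142
```

```bash
python3 jog.py '[[0,0.1,0,0.006,-0.04,0,0.01],[0,0.2,0,0.012,-0.083,0,0.01],[0,0.3,0,0.012,-0.083,0.03,0.01],[0,0.3,0,0.012,-0.083,0.06,0.01],[0,0.3,0,0.012,-0.083,0.074,0.01]]' && python3 jog.py '[[0,0,0,0,0,0,0.01]]'; python3 tilt.py blue;python3 - <<'E'
from where import *
im=cv2.imread('pics/t.png');c=eyes.get_calibration('scene')
for rx,z in [(0,0),(-.01,.01),(-.17,.068)]: print(proj(c,O+X*rx+Y*-.087+np.array([0,0,z])))
# handle direction in 3D assuming rack plane printed above; shank tip: bright pixels
E
```

```text
time_s: 16.95
ee_pos: [0.4249, -0.1153, 0.0573]
tool_rot: [-0.146, -0.087, 0.985, -0.012]
wrist_force: [-0.4, 0.4, -1.1]
gripper_width: 0.0259
finger_force: 59.4
time_s: 17.05
ee_pos: [0.4242, -0.1154, 0.0585]
tool_rot: [-0.146, -0.088, 0.985, -0.012]
wrist_force: [-0.4, 0.2, -0.4]
gripper_width: 0.0256
finger_force: 59.4
grip rack [-0.172  -0.0862  0.0657] tcp [ 0.4242 -0.1154  0.0585] tilt 16.881814401539003 yawerr -0.091095549060402 F [-0.3754  0.1952 -0.4127] w 0.02564668837707636
blob 71 [245.5359 239.0439] [246.2808 229.9411] exp mid [248.698  247.0898]
neck,top in rack xz [-0.1848  0.0566 -0.1818  0.0827] lean fwd deg 6.504937499396719
grip->neck lean 54.34634377140852 dist 0.01567835054920432
(np.float64(286.4578576701394), np.float64(230.97078866697217))
(np.float64(284.6168945086065), np.float64(229.331888461044))
(np.float64(249.47278767454415), np.float64(233.19790050629265))
```

```bash
python3 jog.py '[[0,0,0,-0.012,0,-0.006,0.01],[0,0,0,-0.025,0,-0.016,0.01],[0,0,0,-0.027,0,-0.027,0.01],[0,0,0,-0.03,0,-0.038,0.01],[0,0,0,-0.036,0,-0.058,0.01]]'; python3 where.py
```

```text
time_s: 17.6
ee_pos: [0.4677, -0.1098, 0.1068]
tool_rot: [-0.153, -0.086, 0.984, -0.014]
wrist_force: [-9.4, -3.1, 4.0]
gripper_width: 0.0258
finger_force: 59.3
grip rack [-0.1281 -0.0883  0.1141] tcp [ 0.4677 -0.1098  0.1068] tilt 17.705823608797683 yawerr 0.1635666737429651 F [-9.3796 -3.1146  3.9903] w 0.025765315055104314
theta if tip at face 35.30950992718593 tip z then 0.0233264133147746
```

```bash
python3 jog.py '[[0,0,0,-0.008,0,-0.007,0.01],[0,-0.05,0,-0.019,0,-0.025,0.01],[0,-0.1,0,-0.031,0,-0.04,0.01],[0,-0.15,0,-0.043,0,-0.052,0.01],[0,-0.2,0,-0.056,0,-0.062,0.01]]' ; python3 tilt.py blue
```

```text
time_s: 18.1
ee_pos: [0.5484, -0.0939, 0.1511]
tool_rot: [-0.042, -0.089, 0.995, -0.005]
wrist_force: [-1.3, -1.3, -0.7]
gripper_width: 0.025
finger_force: 58.9
grip rack [-0.0475 -0.0868  0.1586] tcp [ 0.5484 -0.0939  0.1511] tilt 4.789890745042179 yawerr -0.11083059757682327 F [-1.341  -1.3109 -0.689 ] w 0.025032467017662974
blob 182 [281.9875 208.7372] [274.6313 181.0981] exp mid [278.1545 200.5054]
neck,top in rack xz [-0.0275  0.0852 -0.0668  0.1836] lean fwd deg -21.780371902118624
grip->neck lean -15.247476060933543 dist 0.07611468781988595
```

```bash
python3 jog.py '[[0,-0.03,0,-0.012,0,-0.003,0.01],[0,-0.06,0,-0.03,0,-0.007,0.01],[0,-0.08,0,-0.047,0,-0.01,0.01]]' ; python3 where.py;python3 jog.py '[[0,0,0,-0.005,0,0,0.01],[0,0,0,-0.01,0,0,0.01],[0,0,0,-0.01,0,0,0.01]]' ; python3 tilt.py blue
```

```text
time_s: 18.45
ee_pos: [0.595, -0.0854, 0.1546]
tool_rot: [-0.004, -0.089, 0.996, -0.0]
wrist_force: [-1.0, -0.7, -1.6]
gripper_width: 0.0253
finger_force: 59.0
grip rack [-0.0007 -0.0866  0.1622] tcp [ 0.595  -0.0854  0.1546] tilt 0.4322470759320649 yawerr -0.11142782640336314 F [-0.9736 -0.7342 -1.6491] w 0.02530270730879538
theta if tip at face 89.72826825496306 tip z then 0.005239656110935992
time_s: 18.75
ee_pos: [0.604, -0.0833, 0.1538]
tool_rot: [-0.005, -0.089, 0.996, -0.0]
wrist_force: [-2.4, -0.6, 0.5]
gripper_width: 0.0252
finger_force: 59.2
grip rack [ 0.0085 -0.0861  0.1614] tcp [ 0.604  -0.0833  0.1538] tilt 0.5974499391433001 yawerr -0.15021522048790645 F [-2.4006 -0.6377  0.5441] w 0.025155941926600082
blob 206 [287.7891 204.0398] [288.4573 174.0102] exp mid [289.7212 193.196 ]
neck,top in rack xz [ 0.0014  0.0892 -0.0025  0.1843] lean fwd deg -2.3391353626534706
grip->neck lean 5.620175700026803 dist 0.07256591547085635
```

```bash
python3 jog.py '[[0,0,0,0.002,0,-0.012,0.01],[0,-0.05,0,0.002,-0.001,-0.036,0.01],[0,-0.05,0,-0.012,-0.001,-0.036,0.01],[0,-0.05,0,-0.026,-0.001,-0.036,0.01],[0,-0.05,0,-0.026,-0.001,-0.036,0.01]]';  python3 tilt.py blue; python3 jog.py '[[0,0,0,-0.012,0,0,0.01],[0,0,0,-0.025,0,0.001,0.01],[0,0,0,-0.038,0,0.002,0.01],[0,0,0,-0.05,0,0.003,0.01]]';  python3 tilt.py blue
```

```text
time_s: 19.3
ee_pos: [0.6316, -0.079, 0.1914]
tool_rot: [0.022, -0.089, 0.996, 0.002]
wrist_force: [0.2, 0.1, -1.0]
gripper_width: 0.0254
finger_force: 59.2
grip rack [ 0.036  -0.0867  0.199 ] tcp [ 0.6316 -0.079   0.1914] tilt 2.5459299225262932 yawerr -0.17402987253616 F [ 0.2172  0.148  -1.0066] w 0.02538354893282175
blob 201 [295.7086 189.0093] [294.7506 158.9442] exp mid [296.041  178.4255]
neck,top in rack xz [0.0375 0.125  0.024  0.2219] lean fwd deg -7.9261110518926206
grip->neck lean -1.0911523860893593 dist 0.07401385097113211
time_s: 19.75
ee_pos: [0.6786, -0.072, 0.1893]
tool_rot: [0.02, -0.089, 0.996, 0.001]
wrist_force: [-1.1, -0.6, -1.3]
gripper_width: 0.0252
finger_force: 59.2
grip rack [ 0.0836 -0.088   0.1969] tcp [ 0.6786 -0.072   0.1893] tilt 2.2442483063919894 yawerr -0.0915485295846756 F [-1.0616 -0.6354 -1.2682] w 0.025234675451139037
blob 193 [304.4237 185.0021] [304.3181 155.9916] exp mid [305.5133 174.5663]
neck,top in rack xz [0.0814 0.1237 0.0705 0.2186] lean fwd deg -6.59651943438852
grip->neck lean 1.7023090558236778 dist 0.07316688951982936
```

```bash
python3 jog.py '[[0,0,0,0,0,0.006,0.01],[0,0,0,0,0,0.012,0.01],[0,0,0,0,0,0.016,0.01]]';  python3 tilt.py blue;python3 jog.py '[[0,0,0,0,0,0.003,0.01],[0,0,0,0,0,0.005,0.01]]';  python3 tilt.py blue
```

```text
time_s: 20.1
ee_pos: [0.6793, -0.073, 0.1733]
tool_rot: [0.02, -0.088, 0.996, 0.0]
wrist_force: [0.6, -2.7, 1.9]
gripper_width: 0.0251
finger_force: 59.5
grip rack [ 0.0841 -0.0892  0.1809] tcp [ 0.6793 -0.073   0.1733] tilt 2.324843611537747 yawerr -0.04395090432386601 F [ 0.6436 -2.6571  1.8681] w 0.025122094141507775
blob 174 [305.3196 188.0609] [304.3377 160.9515] exp mid [305.593  179.5724]
neck,top in rack xz [0.0858 0.1125 0.0705 0.2037] lean fwd deg -9.540947101394925
grip->neck lean -1.42614477568129 dist 0.06837364630858474
time_s: 20.35
ee_pos: [0.6811, -0.073, 0.1713]
tool_rot: [0.022, -0.088, 0.996, 0.0]
wrist_force: [-1.5, -3.5, 13.9]
gripper_width: 0.0254
finger_force: 60.8
grip rack [ 0.0858 -0.0895  0.1789] tcp [ 0.6811 -0.073   0.1713] tilt 2.5682989648998085 yawerr -0.027322980579355942 F [-1.4812 -3.4653 13.9456] w 0.025350105959328663
blob 179 [305.185  188.0143] [304.9722 160.9923] exp mid [305.958 180.033]
neck,top in rack xz [0.0845 0.1132 0.0734 0.2029] lean fwd deg -7.068315465930316
grip->neck lean 1.1268180637877792 dist 0.06573831102807215
```

```bash
python3 jog.py '[[0,0,0,0,0,-0.001,0.03],[0,0,0,0,0,-0.002,0.035],[0,0,0,0,0,-0.002,0.045],[0,0,0,0,0,-0.002,0.045]]';  python3 tilt.py blue; python3 jog.py '[[0,0,0,0,0,-0.015,0.045],[0,0,0,0,0,-0.05,0.045],[0,0,0,0,0,-0.1,0.045],[0,0,0,0,0,-0.12,0.045]]';  python3 tilt.py blue; python3 jog.py '[[0,0,0,0.05,0,-0.01,0.045],[0,0,0,0.1,0,-0.01,0.045],[0,0,0,0.14,0,-0.01,0.045]]'
python3 - <<'E'
from where import *
for n,y0,y1,x0,x1 in [('scene',110,240,215,375),('side',100,230,150,310)]:
    im=eyes.read_camera(n);c=eyes.get_calibration(n);cv2.imwrite(f'pics/f_{n}.png',cv2.resize(im[y0:y1,x0:x1,::-1],(400,325),interpolation=cv2.INTER_CUBIC))
    for col,ry,z in [('red',-.008,.2),('blue',-.087,.155)]:
        e=np.array(proj(c,O+X*.085+Y*ry+np.array([0,0,z])))
        for q in blobs(im,col):
            if np.linalg.norm(q[1]-e)<20: print(n,col,q,'exp',e)
a=cv2.imread('pics/f_scene.png');b=cv2.imread('pics/f_side.png');cv2.imwrite('pics/final.png',np.hstack([a,b]))
print(status.read_state()['wrist_force'])
E
```

```text
time_s: 20.8
ee_pos: [0.6793, -0.0699, 0.1693]
tool_rot: [0.019, -0.09, 0.996, 0.002]
wrist_force: [0.1, -0.9, 0.3]
gripper_width: 0.0448
finger_force: 0.0
grip rack [ 0.0846 -0.0861  0.1769] tcp [ 0.6793 -0.0699  0.1693] tilt 2.2280886870165886 yawerr -0.18445424689781795 F [ 0.0536 -0.9268  0.2996] w 0.04481410932125128
blob 177 [305.4876 188.0928] [306.4641 161.9054] exp mid [304.7371 180.4784]
neck,top in rack xz [0.0917 0.1095 0.0873 0.1954] lean fwd deg -2.977468620854265
grip->neck lean -6.037798353518815 dist 0.06777175045238809
time_s: 21.25
ee_pos: [0.6766, -0.0713, 0.2954]
tool_rot: [0.024, -0.089, 0.996, 0.002]
wrist_force: [0.7, 0.0, 1.0]
gripper_width: 0.0454
finger_force: 0.0
grip rack [ 0.0816 -0.087   0.303 ] tcp [ 0.6766 -0.0713  0.2954] tilt 2.745137669718842 yawerr -0.13755965056733113 F [0.6823 0.0418 0.9954] w 0.04538697817826932
blob 195 [304.6915 188.1381] [306.8398 161.8236] exp mid [307.1366 140.2187]
neck,top in rack xz [0.0858 0.1116 0.0879 0.1957] lean fwd deg 1.40665061011746
grip->neck lean -1.2483098921870437 dist 0.19143582197316109
time_s: 21.6
ee_pos: [0.5347, -0.0968, 0.2935]
tool_rot: [0.019, -0.089, 0.996, 0.002]
wrist_force: [0.4, -0.9, 1.8]
gripper_width: 0.0447
finger_force: 0.0
scene red (np.int32(196), array([284.699 , 154.5204]), array([285.1401, 142.854 ]), array([284.1861, 168.0827])) exp [284.6162 154.7471]
scene blue (np.int32(188), array([306.0319, 174.2447]), array([306.991 , 161.8446]), array([304.9563, 188.1513])) exp [305.4423 174.9266]
side blue (np.int32(58), array([220.2759, 154.6379]), array([218.8391, 145.7042]), array([222.5457, 168.7514])) exp [217.9638 166.3056]
[ 0.9811  0.6848 -0.1487]
```

View pics/final.png

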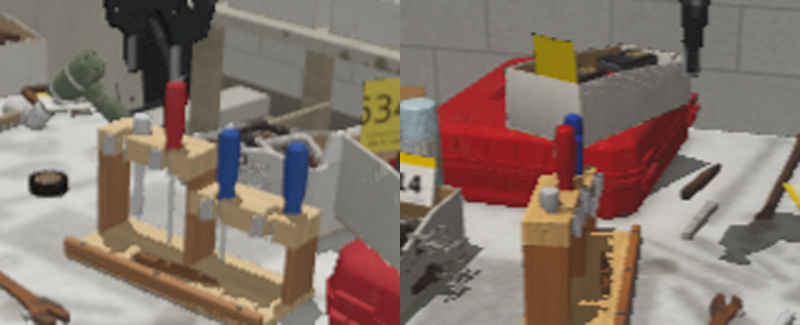

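Both drivers hang upright in their slots: red in the high bar at (174,115), blue in the low bar at (228,160). The blob heights agree with full seating and the hand is clear, so I'm handing in.

```bash
python3 -c "
from station import ctrl, eyes, status
print(ctrl.sign_off())"
```

```text
the job is handed in; nothing more can be done
None
```

Job handed in at about 21.7 s: the long screwdriver hangs in the high bar and the short one in the low bar, blades down. Camera measurements agree with both being fully seated, the hand is clear and no bystander was touched as far as I can tell; no verdict was returned.

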